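Sort the washed hob knobs and hold the gas knob pressed

ROBOT

A 6-joint arm with a two-finger parallel gripper is mounted at the origin on the work surface. World frame = base frame: x ahead of the robot, y to its left, z up, the work surface at z = 0. Lengths are in mm, angles in rad, forces in N, time in s.
With the tool pointing down it reaches from about 275 to 825 mm from the base axis. Payload 5.2 kg.
Tool frame: the origin (TCP) lies at the very end of the fingers, on their centre line; the grasp point (between the pads) lies 19 mm behind it; z points along the fingers, y is the line along which they close (so a half turn about z gives the same grasp; the last joint's range is limited). The gripper opens to 93 mm and grips with 3 to 60 N. Pads are 15 mm wide; open, the fingers measure 128 mm over their backs; the gripper's body (75 mm by 188 mm) begins 65 mm behind the grasp point.
Start: joints at [-1.425, 0.259, 1.535, -0, 1.348, -0.203], TCP at [187.995, -516.878, 218.653] pointing down, gripper open.
Joint ranges: [-3.14, 3.14], [-0.91, 2.08], [0.19, 2.58], [-1.22, 4.36], [0.22, 2.71], [-3.12, 3.12]. Speed limits (rad/s): [2.57, 2.57, 3.14, 3.14, 3.14, 3.14].

INTERFACE

Orientations are given as a rotation vector (axis times angle).
In Python, from plant import robot, optics gives the robot as it stands.
- The arm moves only by the shell command python3 -m handwheel 'ROWS' [FORCE]. ROWS is JSON, a list of rows, each an object of numbers: "hand": the opening, from 0 (shut) to 1 (fully open); "dx", "dy", "dz": the shift along the tool's x, y, z in mm; "ax", "ay", "az": the turn, a rotation vector about the tool's x, y, z in rad. In form: [{"hand": .., "dx": .., "dy": .., "dz": .., "ax": .., "ay": .., "az": ..}, ...]. A call has exactly 5 rows; each row shifts and turns the commanded pose from where the row before left it, along the tool's axes as they then stand; what a row does not reach is not made up. A row lasts 1/8 s, in which the tool goes at most 62.5 mm and 10.7 degrees, less where a joint would pass 70% of its speed; a pose out of reach is approached as far as the arm can. A call is refused whole if a number of a shift passes 62.5 or a number of a turn 0.188, either way. A call with a gripper value outside its range is refused whole. The fingers move at their own pace and stop on an object; FORCE is the grip in N (left out, the last holds). Time passes only in rows, so rows that do not move let the fingers close, or fill a call up. It gives the time, the measured TCP pose, the force, the opening and the grip force at its end, in the units of the state.
- robot.observe(): the state, without advancing time (a new reading comes with each control period).
- optics.get_image(name): name is "side" or "top" or "wrist"; returns the picture (400x640x3 uint8, red, green, blue); there is no depth.
- optics.camera_params(name): a dict with "fx", "fy", "cx", "cy" (pixels), "camera_from_world" (4x4, takes a point from world to camera coordinates); the wrist camera has in their place "mount" (4x4, takes a point from camera to tool coordinates, whose origin is the TCP and whose axes are the flange's). Camera axes: x right, y up, looking along -z (the intrinsics and any distortion apply to the point x, -y, -z); pixel columns grow to the right and rows downward; lengths in mm; the calibration is good to about 2 mm. The wrist camera is an equidistant fisheye: a pixel r from the principal point sees the ray r / f radians off the axis. A picture is of the moment at which its call begins: read the wrist's pose just before it. camera_params takes no time and is no camera call.
- robot.hand_in(): hands the job in; it is judged then, once.
The state is a dict: "t": time; "q": joint angles; "qd": joint speeds; "tau": joint torques, N m; "ee_pos": TCP position; "tool_rot": TCP orientation; "force": force on the tool from outside, world axes, zero at the start; "ft_torque": the same for the moment, N m; "opening": finger opening in mm; "finger_force": force on a finger pad.
Only numpy, scipy, OpenCV 4.12 (cv2) and the standard library are available. Lean on these libraries where they do the work, as an engineer would, in place of code of your own. Each camera call takes 0.05 s, during which the arm holds its last target. There are 200 camera calls.

TASK

The gas hob's knobs have just been washed: put the green spare knob in the green bowl and the blue spare knob in the upturned blue lid. Then take the red knob, turn it so that its D-hole matches the flat of the hob's red-collared stem (white pointer over the collar's white tick), push it fully home, and press it down nearly to the stem's stop as for keeping the flame-safety valve open; finish while still holding it pressed down. Leave the glass cup, the jar and the salt shaker standing where they are.

Things in the scene. Friction and masses are not known exactly. Their poses are not given: they have to be found in the camera images.
- red_mid (a point): red knob, loose, upright, 45 g, 40 mm high: black skirt 42 mm across, 18 mm high; on it a red grip bar 42 (x) by 16 (y) by 22 mm high, white pointer line on the top to the bar's +x end. Below: D-hole 18 mm deep, 15.4 mm across the round, its flat 2.8 mm from the axis on the +x (pointer) side. Point: on the axis, 20 mm above the underside; z up
- red_pointer (a point): the red knob's pointer tip: top of the bar's +x end, 21 mm from the knob's axis, 40 mm above its underside. With the knob home it is over the collar's white tick, 21 mm from stem_seat along its x
- green_mid (a point): the green knob, same shape as the red one, loose, upright on the counter, 40 mm high: black skirt 42 mm across, 18 mm high, under a green grip bar 42 (x) by 16 (y) by 22 mm high; white pointer line to the bar's +x end. Point: on its axis, half-way up (20 mm)
- blue_mid (a point): the blue knob, same shape as the red one, loose, upright on the counter, 40 mm high: black skirt 42 mm across, 18 mm high, under a blue grip bar 42 (x) by 16 (y) by 22 mm high; white pointer line to the bar's +x end. Point: on its axis, half-way up (20 mm)
- stem_seat (a point): top centre of the hob stem's red collar (34 mm wide, 89 mm above the counter unpressed; moves with it). On it stands a steel D-shaft, 14 mm thick, 15 mm high, last 4 mm tapering to 0.7; flat 2 mm off axis. z up, x out of the flat, on the side of the collar's white tick. Knob home: its underside on the collar, its x along this x, red_mid 20 mm above this point. Turns only stiffly
- hob: white single-burner gas hob, fixed, 300 (x) by 250 by 75 mm high; origin under its centre. The stem stands 105 mm from it to -x, on the bare strip nearest the robot. Beyond are a dark burner and a pot stand of four bent bars, 112 mm high, at least 95 mm from the stem's axis
- stem (a joint): how far the stem is pressed down, m: 0 up, 0.008 at its stop. A spring pushes it back: it starts to give at 4.8 N and needs 11.2 N at the stop. It springs up when let go.
- bowl_in (a point): green ceramic bowl, loose, 140 mm across the rim, 50 mm high; this point is the centre of its inner floor.
- lid_in (a point): blue plastic lid lying upturned as a shallow tray, loose, 136 mm across, 22 mm high, wall 4 mm; this point is the centre of its inner floor, 4 mm above the counter.
- cup: clear glass cup, 70 mm across, 90 mm high, beyond the work area beside the loaf bin; origin under its centre. To be left alone.
- jar: amber glass jar with a yellow cap, 70 mm across, 130 mm high, at the right; origin under its centre. To be left alone.
- salt: white ceramic salt shaker, 44 mm across, 80 mm high, at the left beside the hob; origin under its centre. To be left alone.

How it is judged (in metres and radians):
On the way, in this order (a step that is already met when the one before it is completed fails the run):
1. the green knob is in the green bowl and the blue knob in the blue lid, both let go (horizontal distance between green_mid and bowl_in below 0.045 m and z of green_mid in the frame of bowl_in between 0.005 and 0.045 m and horizontal distance between blue_mid and lid_in below 0.045 m and z of blue_mid in the frame of lid_in between 0.005 and 0.03 m and contact force between the fingers and green_knob below 0.1 N and contact force between the fingers and blue_knob below 0.1 N), for 0.2 s.
2. the red knob is fully home on the stem, flat to flat, and held pressed (z of red_mid in the frame of stem_seat below 0.0225 m and horizontal distance between red_mid and stem_seat below 0.003 m and angle between the x axis of red_mid and the x axis of stem_seat, either way round below 0.25 rad and x of red_pointer in the frame of stem_seat above 0.015 m and value of joint stem above 0.004 m and contact force between the fingers and red_knob above 2 N), for 0.3 s.
At the end, for the whole second after the job is handed in: green knob let go in the bowl, blue in the lid (within 45 mm of the middle); red knob home on the collar (within 2.5 mm, 3 mm off-axis, pointer over the tick, 0.25 rad) and held by the fingers (over 2 N), the stem pressed by more than 4 of its 8 mm through the last second (all of step 1 and all of step 2); the arm keeps its last pose, push and grip.
It fails at once if the glass cup is moved by more than 30 mm or tipped (distance of cup from where it was at the start of the episode above 0.03 m or angle between cup's own z axis and vertical above 0.5 rad).
It fails at once if the jar is moved by more than 30 mm or tipped (distance of jar from where it was at the start of the episode above 0.03 m or angle between jar's own z axis and vertical above 0.5 rad).
It fails at once if the salt shaker is moved by more than 30 mm or tipped (distance of salt from where it was at the start of the episode above 0.03 m or angle between salt's own z axis and vertical above 0.5 rad).
It also fails if it takes over 66 s, if anything falls off the work surface, if the arm or the gripper's body presses on something with over 40 N, if the wrist force passes 120 N, or if a joint passes its speed limit or range.

## Working session

There is one attempt and no reset: what is moved stays moved. The work goes in short steps, Python scripts to look and compute and a shell command to move; the robot and the scene stay as the last step left them, time stands still between calls to the robot, and variables do not carry over. Pictures are saved under pics/ and viewed, at most 10 in all, crops included, and the job is handed in when it is done.

```bash
ls; mkdir -p pics; python3 - <<'E'
from plant import robot, optics
import cv2, numpy as np
print(robot.observe())
for n in ("top","side","wrist"):
    im=optics.get_image(n); cv2.imwrite(f"pics/{n}0.png",im[:,:,::-1]); p=optics.camera_params(n)
    print(n,{k:np.round(np.array(v),4).tolist() for k,v in p.items()})
E
```

```text
pics
{'t': 0.0, 'q': array([-1.42482140e+00,  2.59346968e-01,  1.53607475e+00,  1.57689432e-05,
        1.34800342e+00, -2.02821061e-01]), 'qd': array([-0.00050573,  0.00057989, -0.001032  , -0.00016997,  0.00089689,
       -0.00062071]), 'tau': array([-1.42206054e-04, -4.37307823e+01, -2.84006202e+01,  7.19330041e-02,
        4.13403008e-02, -1.58949956e-04]), 'ee_pos': array([ 187.90716987, -516.32457507,  217.81892447]), 'tool_rot': array([-3.09213580e+00, -5.44791208e-01, -1.05884920e-04]), 'force': array([-0.48312685,  0.84806603,  0.12208397]), 'ft_torque': array([-0.02670461,  0.00932384,  0.00906346]), 'finger_force': 0.0, 'opening': 92.91700551639956}
top {'fx': 457.856, 'fy': 457.856, 'cx': 323.9138, 'cy': 190.3427, 'camera_from_world': [[-0.0076, -0.9999, 0.0108, -27.696], [0.9943, -0.0064, 0.1065, -576.5928], [-0.1064, 0.0115, 0.9943, -1619.5167], [0.0, 0.0, 0.0, 1.0]]}
side {'fx': 450.0414, 'fy': 450.0414, 'cx': 320.5637, 'cy': 197.512, 'camera_from_world': [[-0.9998, -0.0184, -0.0016, 577.719], [0.0131, -0.7671, 0.6414, -79.2812], [-0.013, 0.6412, 0.7672, -1448.1886], [0.0, 0.0, 0.0, 1.0]]}
wrist {'fx': 309.7069, 'fy': 309.7069, 'cx': 321.3618, 'cy': 193.7113, 'mount': [[0.0003, 0.9681, 0.2504, 68.5106], [1.0, -0.0004, 0.0005, 0.1019], [0.0006, 0.2504, -0.9681, -166.7958], [0.0, 0.0, 0.0, 1.0]]}
```

View pics/top0.png

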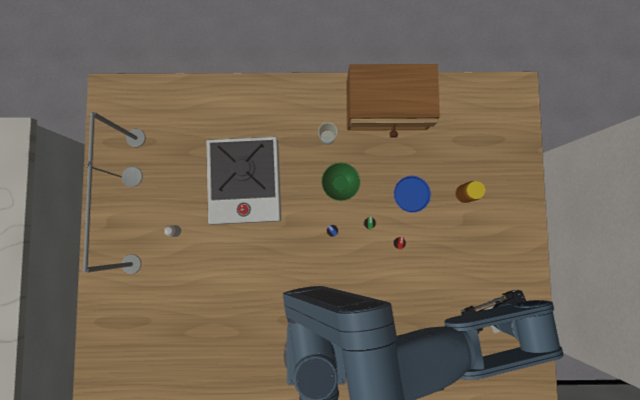

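View pics/side0.png

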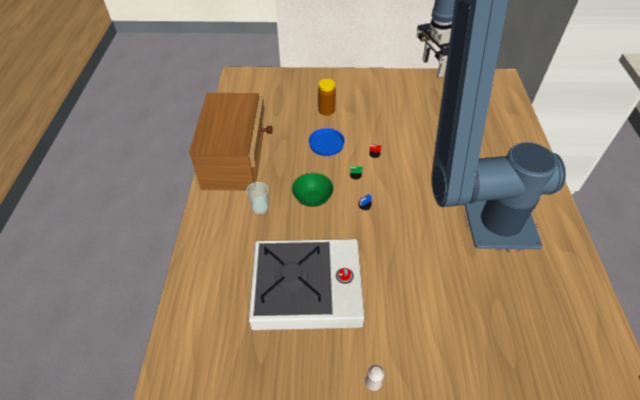

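The top view shows blue knob ~(332,230), green ~(370,223), red ~(400,243), bowl (341,181), lid (412,194), stem (243,209). Next, enlarged crops.

```bash
cat > h.py <<'E'
from plant import robot, optics
import cv2, numpy as np
from scipy.spatial.transform import Rotation as R
def ray(cam,u,v,st=None):
    p=optics.camera_params(cam)
    x=(u-p["cx"])/p["fx"]; y=(v-p["cy"])/p["fy"]
    if cam=="wrist":
        r=np.hypot(x,y); s=np.sin(r)/r if r>1e-9 else 1
        d=np.array([x*s,-y*s,-np.cos(r)])
        T=np.eye(4); T[:3,:3]=R.from_rotvec(st["tool_rot"]).as_matrix(); T[:3,3]=st["ee_pos"]
        M=T@np.array(p["mount"])
    else:
        d=np.array([x,-y,-1.]); M=np.linalg.inv(np.array(p["camera_from_world"]))
    return M[:3,3],M[:3,:3]@d
def at(cam,u,v,z,st=None):
    o,d=ray(cam,u,v,st); return np.round(o+d*(z-o[2])/d[2],1)
def yaw(st):
    m=R.from_rotvec(st["tool_rot"]).as_matrix(); return np.arctan2(m[1,0],m[0,0])
def to_tool(st,p):  # shift in tool axes to bring TCP to world p
    return np.round(R.from_rotvec(st["tool_rot"]).inv().apply(np.array(p)-st["ee_pos"]),1)
E
python3 - <<'E'
from h import *
im=cv2.imread("pics/top0.png")
a=cv2.resize(im[205:255,315:415],None,fx=8,fy=8,interpolation=cv2.INTER_CUBIC)
b=cv2.resize(im[195:225,225:265],None,fx=6,fy=6,interpolation=cv2.INTER_CUBIC)
c=np.zeros((180,800,3),np.uint8); c[:,:240]=b
cv2.imwrite("pics/a.png",np.vstack([a,c]))
for n,u,v,z in [("blue",332,230,30),("green",370,223,30),("red",400,243,30),("bowl",341,181.5,50),("lid",412,194,20),("stem",243.5,209.5,95),("salt",172,230,40),("jar",476,190,130),("cup",327,133,60)]: print(n,at("top",u,v,z))
for n,u,v,z in [("blue",365,202,20),("green",356,172,20),("red",375,151,20),("bowl",313,188,50),("lid",326,142,20),("stem",344,275,95)]: print(n,at("side",u,v,z))
print(yaw(robot.observe()))
E
```

```text
blue [433.7 -59.6  30. ]
green [ 457.7 -196.    30. ]
red [ 385.7 -301.9   30. ]
bowl [605.7 -92.8  50. ]
lid [ 562.1 -351.8   20. ]
stem [505.  246.3  95. ]
salt [437.7 507.1  40. ]
jar [ 563.6 -547.6  130. ]
cup [780.2 -44.   60. ]
blue [433.  -60.1  20. ]
green [ 458.2 -194.4   20. ]
red [ 386.1 -299.7   20. ]
bowl [604.2 -91.9  50. ]
lid [ 564.  -344.1   20. ]
stem [509.6 257.8  95. ]
0.3487820007388449
```

View pics/a.png

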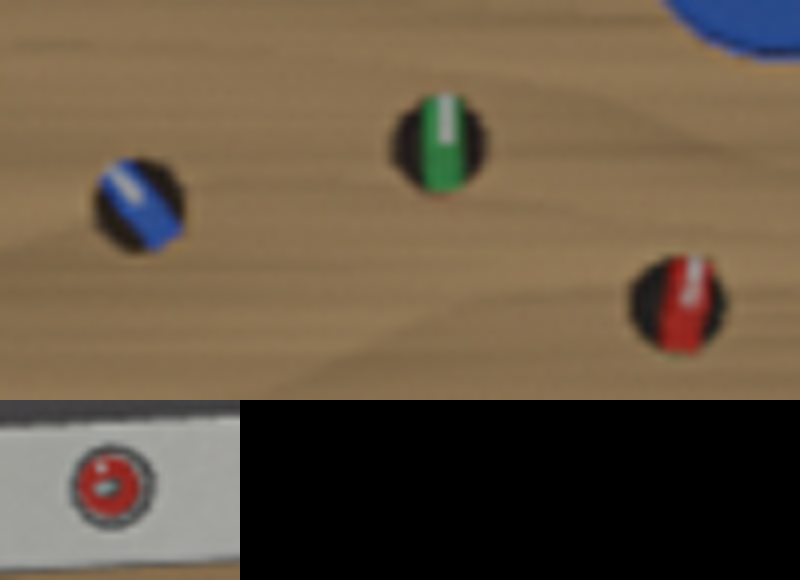

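The crops give: blue pointer yaw ≈ +0.63, green ≈ 0, red ≈ −0.16, white tick up‑left of the stem centre (~0.5). Moving above green.

```bash
python3 -m handwheel '[{"hand":1,"az":0.175},{"hand":1,"az":0.174},{"hand":1,"dx":38,"dy":-45,"dz":10},{"hand":1,"dx":38,"dy":-45,"dz":10},{"hand":1,"dx":38,"dy":-45,"dz":10}]' 20; python3 -m handwheel '[{"hand":0.6,"dx":38,"dy":-45,"dz":10},{"hand":0.6,"dx":38,"dy":-45,"dz":10},{"hand":0.6,"dx":38,"dy":-45,"dz":10},{"hand":0.6,"dx":30,"dy":-40,"dz":10},{"hand":0.6}]'
python3 - <<'E'
from h import *
st=robot.observe(); im=optics.get_image("wrist"); cv2.imwrite("pics/w1.png",im[:,:,::-1])
print(st["ee_pos"],yaw(st),to_tool(st,[458,-195.5,100]))
E
```

```text
[ 187.9265328  -516.46715087  218.00458294] 0.3487820007388449 [ 363.5 -209.2  118.4]invalid input at $[0]: expected keys hand, dx, dy, dz, ax, ay, az
invalid input at $[0]: expected keys hand, dx, dy, dz, ax, ay, az
```

View pics/w1.png

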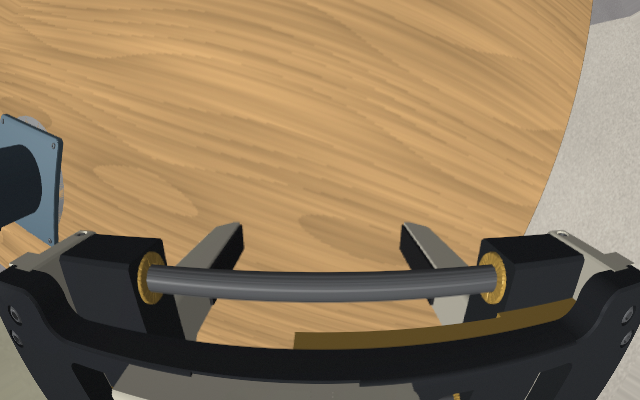

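The move was refused because every key is required, so this picture only shows bare counter and the fingers at about (240,225) and (405,225). Resending with all keys.

```bash
python3 -m handwheel '[{"hand":1,"dx":0,"dy":0,"dz":0,"ax":0,"ay":0,"az":0.175},{"hand":1,"dx":0,"dy":0,"dz":0,"ax":0,"ay":0,"az":0.174},{"hand":1,"dx":38,"dy":-45,"dz":10,"ax":0,"ay":0,"az":0},{"hand":1,"dx":38,"dy":-45,"dz":10,"ax":0,"ay":0,"az":0},{"hand":1,"dx":38,"dy":-45,"dz":10,"ax":0,"ay":0,"az":0}]' 20; python3 -m handwheel '[{"hand":0.6,"dx":38,"dy":-45,"dz":10,"ax":0,"ay":0,"az":0},{"hand":0.6,"dx":38,"dy":-45,"dz":10,"ax":0,"ay":0,"az":0},{"hand":0.6,"dx":38,"dy":-45,"dz":10,"ax":0,"ay":0,"az":0},{"hand":0.6,"dx":30,"dy":-40,"dz":10,"ax":0,"ay":0,"az":0},{"hand":0.6,"dx":0,"dy":0,"dz":0,"ax":0,"ay":0,"az":0}]'
python3 - <<'E'
from h import *
st=robot.observe(); im=optics.get_image("wrist"); cv2.imwrite("pics/w2.png",im[:,:,::-1])
print(st["ee_pos"],yaw(st),to_tool(st,[458,-195.5,100]))
E
```

```text
t: 0.82
ee_pos: [302.8, -380.5, 188.2]
tool_rot: [-3.142, 0.002, -0.0]
force: [0.4, -0.6, -0.7]
opening: 92.9
finger_force: 0.0
t: 1.45
ee_pos: [446.9, -203.6, 147.7]
tool_rot: [-3.14, -0.008, 0.002]
force: [-1.3, 0.0, 0.6]
opening: 56.5
finger_force: 0.0
[ 446.88667982 -203.62847033  147.74259398] 0.005026715187674471 [11.2 -8.  47.7]
```

View pics/w2.png

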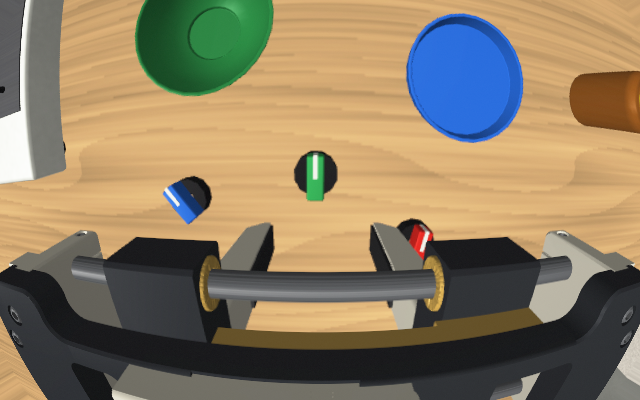

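The wrist view shows green at (316,175), blue at (187,198), red partly behind a finger at (420,240), bowl floor at (215,33), lid at (465,78). I'll fit the bar silhouettes for precise poses.

```bash
cat >> h.py <<'E'
from scipy.optimize import minimize
def proj(P,st):
    p=optics.camera_params("wrist"); T=np.eye(4); T[:3,:3]=R.from_rotvec(st["tool_rot"]).as_matrix(); T[:3,3]=st["ee_pos"]
    Mi=np.linalg.inv(T@np.array(p["mount"])); c=np.atleast_2d(P)@Mi[:3,:3].T+Mi[:3,3]
    x,y,z=c[:,0],-c[:,1],-c[:,2]; h=np.hypot(x,y); r=np.arctan2(h,z)
    return np.c_[p["cx"]+p["fx"]*r*x/h, p["cy"]+p["fy"]*r*y/h]
BOX=np.array([[a,b,c] for a in(-21,21) for b in(-8,8) for c in(18,40)],float)
def fitbar(im,st,col,guess,z0=0):
    f=im.astype(int); i={"red":0,"green":1,"blue":2}[col]; o=[k for k in range(3) if k!=i]
    m=(f[:,:,i]>f[:,:,o].max(2)*1.4+15)|(f.min(2)>185)
    S=8; c0=proj([guess[0],guess[1],z0+30],st)[0]; W=45
    x0,y0=(c0-W).astype(int)
    sub=np.zeros((2*W,2*W),np.uint8); s=m[max(y0,0):y0+2*W,max(x0,0):x0+2*W]; sub[max(-y0,0):,max(-x0,0):][:s.shape[0],:s.shape[1]]=s
    big=cv2.resize(sub,None,fx=S,fy=S,interpolation=cv2.INTER_LINEAR_EXACT)
    n,lab,stt,cen=cv2.connectedComponentsWithStats(big); k=1+np.argmax(stt[1:,4]); big=(lab==k).astype(np.uint8)
    def cost(q):
        B=BOX@R.from_euler("z",q[2]).as_matrix().T+[q[0],q[1],z0]
        u=(proj(B,st)-[x0,y0]+.5)*S-.5
        h=cv2.convexHull(u.astype(np.float32)).astype(np.int32); g=np.zeros_like(big); cv2.fillConvexPoly(g,h,1)
        return 1-(g&big).sum()/max((g|big).sum(),1)
    r=minimize(cost,guess,method="Nelder-Mead",options=dict(initial_simplex=np.array(guess)+np.array([[0,0,0],[8,0,0],[0,8,0],[0,0,.3]]),maxiter=300))
    return np.round(r.x,3),round(r.fun,3)
E
python3 - <<'E'
from h import *
st=robot.observe(); im=cv2.imread("pics/w2.png")[:,:,::-1]
print(fitbar(im,st,"green",[458,-195,0.]),fitbar(im,st,"blue",[433,-60,.63]))
for n,u,v,z in [("bowlfloor",215,33,5),("lid",465,76,15)]: print(n,at("wrist",u,v,z,st))
E
```

```text
(array([ 4.57688e+02, -1.99676e+02, -1.00000e-02]), np.float64(0.135)) (array([431.75 , -62.877,   0.629]), np.float64(0.135))
bowlfloor [605.4 -95.1   5. ]
lid [ 562.3 -352.2   15. ]
```

```bash
python3 -m handwheel '[{"hand":0.6,"dx":11,"dy":-5,"dz":35,"ax":0,"ay":0,"az":0},{"hand":0.6,"dx":0,"dy":0,"dz":50,"ax":0,"ay":0,"az":0},{"hand":0.6,"dx":0,"dy":0,"dz":41,"ax":0,"ay":0,"az":0},{"hand":0.6,"dx":0,"dy":0,"dz":0,"ax":0,"ay":0,"az":0},{"hand":0,"dx":0,"dy":0,"dz":0,"ax":0,"ay":0,"az":0}]' 20; python3 -m handwheel '[{"hand":0,"dx":0,"dy":0,"dz":0,"ax":0,"ay":0,"az":0},{"hand":0,"dx":0,"dy":0,"dz":0,"ax":0,"ay":0,"az":0},{"hand":0,"dx":0,"dy":0,"dz":-40,"ax":0,"ay":0,"az":0},{"hand":0,"dx":0,"dy":0,"dz":-50,"ax":0,"ay":0,"az":0},{"hand":0,"dx":30,"dy":-20,"dz":-10,"ax":0,"ay":0,"az":0}]'
```

```text
t: 2.12
ee_pos: [457.6, -203.5, 24.0]
tool_rot: [3.14, -0.002, 0.002]
force: [0.5, -0.2, 1.0]
opening: 49.7
finger_force: 0.0
t: 2.75
ee_pos: [488.5, -183.9, 127.2]
tool_rot: [3.137, -0.004, 0.009]
force: [1.0, 0.2, -0.4]
opening: 2.2
finger_force: 0.0
```

Closed too late (fingers need ~0.5 s). Going back to check.

```bash
python3 -m handwheel '[{"hand":0.5,"dx":-50,"dy":16,"dz":-20,"ax":0,"ay":0,"az":0},{"hand":0.5,"dx":0,"dy":0,"dz":0,"ax":0,"ay":0,"az":0},{"hand":0.5,"dx":0,"dy":0,"dz":0,"ax":0,"ay":0,"az":0},{"hand":0.5,"dx":0,"dy":0,"dz":0,"ax":0,"ay":0,"az":0},{"hand":0.5,"dx":0,"dy":0,"dz":0,"ax":0,"ay":0,"az":0}]' 20
python3 - <<'E'
from h import *
st=robot.observe(); im=optics.get_image("wrist"); cv2.imwrite("pics/w3.png",im[:,:,::-1])
g=fitbar(im,st,"green",[458,-199,0.]);print(g,yaw(st),to_tool(st,[*g[0][:2],21]))
E
```

```text
t: 3.38
ee_pos: [437.3, -197.9, 142.3]
tool_rot: [-3.141, 0.0, 0.001]
force: [-0.6, 0.2, -0.0]
opening: 45.1
finger_force: 0.0
(array([ 4.58344e+02, -1.97472e+02, -1.50000e-02]), np.float64(0.094)) -6.359596852522663e-05 [ 21.1  -0.3 121.3]
```

```bash
python3 -m handwheel '[{"hand":0.5,"dx":21,"dy":0,"dz":40,"ax":0,"ay":0,"az":0},{"hand":0.5,"dx":0,"dy":0,"dz":50,"ax":0,"ay":0,"az":0},{"hand":0.5,"dx":0,"dy":0,"dz":31,"ax":0,"ay":0,"az":0},{"hand":0,"dx":0,"dy":0,"dz":0,"ax":0,"ay":0,"az":0},{"hand":0,"dx":0,"dy":0,"dz":0,"ax":0,"ay":0,"az":0}]' 20; python3 -m handwheel '[{"hand":0,"dx":0,"dy":0,"dz":0,"ax":0,"ay":0,"az":0},{"hand":0,"dx":0,"dy":0,"dz":0,"ax":0,"ay":0,"az":0},{"hand":0,"dx":0,"dy":0,"dz":-20,"ax":0,"ay":0,"az":0},{"hand":0,"dx":0,"dy":0,"dz":-50,"ax":0,"ay":0,"az":0},{"hand":0,"dx":0,"dy":0,"dz":-10,"ax":0,"ay":0,"az":0}]'
```

```text
t: 4.05
ee_pos: [458.8, -198.4, 22.5]
tool_rot: [3.141, -0.0, 0.002]
force: [0.8, 0.2, 0.0]
opening: 31.1
finger_force: 0.0
t: 4.68
ee_pos: [460.0, -199.3, 105.2]
tool_rot: [3.137, -0.0, 0.009]
force: [0.2, -0.7, -0.4]
opening: 15.9
finger_force: 20.0
```

```bash
python3 -m handwheel '[{"hand":0,"dx":49,"dy":-35,"dz":0,"ax":0,"ay":0,"az":0},{"hand":0,"dx":49,"dy":-35,"dz":0,"ax":0,"ay":0,"az":0},{"hand":0,"dx":49,"dy":-34,"dz":0,"ax":0,"ay":0,"az":0},{"hand":0,"dx":0,"dy":0,"dz":20,"ax":0,"ay":0,"az":0},{"hand":0,"dx":0,"dy":0,"dz":30,"ax":0,"ay":0,"az":0}]' 20; python3 -m handwheel '[{"hand":0,"dx":0,"dy":0,"dz":16,"ax":0,"ay":0,"az":0},{"hand":0,"dx":0,"dy":0,"dz":4,"ax":0,"ay":0,"az":0},{"hand":0,"dx":0,"dy":0,"dz":0,"ax":0,"ay":0,"az":0},{"hand":0.4,"dx":0,"dy":0,"dz":0,"ax":0,"ay":0,"az":0},{"hand":0.4,"dx":0,"dy":0,"dz":0,"ax":0,"ay":0,"az":0}]'
```

```text
t: 5.3
ee_pos: [606.1, -93.1, 51.2]
tool_rot: [3.141, 0.003, 0.002]
force: [0.8, 0.3, -0.3]
opening: 15.7
finger_force: 20.0
t: 5.92
ee_pos: [605.7, -94.3, 32.7]
tool_rot: [3.141, -0.001, 0.003]
force: [-0.5, -0.2, 0.4]
opening: 31.2
finger_force: 0.0
```

```bash
python3 -m handwheel '[{"hand":0.4,"dx":0,"dy":0,"dz":-50,"ax":0,"ay":0,"az":0},{"hand":0.4,"dx":-10,"dy":0,"dz":-50,"ax":0,"ay":0,"az":0},{"hand":0.4,"dx":-60,"dy":-8,"dz":-10,"ax":0,"ay":0,"az":0},{"hand":0.5,"dx":-60,"dy":-10,"dz":0,"ax":0,"ay":0,"az":0},{"hand":0.5,"dx":-60,"dy":-10,"dz":0,"ax":0,"ay":0,"az":0}]' 20; python3 -m handwheel '[{"hand":0.5,"dx":0,"dy":0,"dz":0,"ax":0,"ay":0,"az":-0.16},{"hand":0.5,"dx":0,"dy":0,"dz":0,"ax":0,"ay":0,"az":-0.16},{"hand":0.5,"dx":0,"dy":0,"dz":0,"ax":0,"ay":0,"az":-0.16},{"hand":0.5,"dx":0,"dy":0,"dz":0,"ax":0,"ay":0,"az":-0.15},{"hand":0.5,"dx":0,"dy":0,"dz":0,"ax":0,"ay":0,"az":0}]'
python3 - <<'E'
from h import *
st=robot.observe(); im=optics.get_image("wrist"); cv2.imwrite("pics/w4.png",im[:,:,::-1])
g=fitbar(im,st,"blue",[432,-62,.63]);print(g,yaw(st),to_tool(st,[*g[0][:2],21]))
E
```

```text
t: 6.55
ee_pos: [413.7, -65.8, 142.4]
tool_rot: [3.141, -0.0, 0.003]
force: [0.5, -0.7, 0.5]
opening: 46.0
finger_force: 0.0
t: 7.18
ee_pos: [415.3, -66.0, 142.2]
tool_rot: [2.987, 0.971, 0.001]
force: [-0.2, 0.5, 0.4]
opening: 46.5
finger_force: 0.0
(array([432.192, -61.343,   0.654]), np.float64(0.122)) 0.6284046160869999 [ 16.4   6.  121.2]
```

```bash
python3 -m handwheel '[{"hand":0.5,"dx":16.4,"dy":6,"dz":40,"ax":0,"ay":0,"az":-0.02},{"hand":0.5,"dx":0,"dy":0,"dz":50,"ax":0,"ay":0,"az":0},{"hand":0.5,"dx":0,"dy":0,"dz":31,"ax":0,"ay":0,"az":0},{"hand":0,"dx":0,"dy":0,"dz":0,"ax":0,"ay":0,"az":0},{"hand":0,"dx":0,"dy":0,"dz":0,"ax":0,"ay":0,"az":0}]' 20; python3 -m handwheel '[{"hand":0,"dx":0,"dy":0,"dz":0,"ax":0,"ay":0,"az":0},{"hand":0,"dx":0,"dy":0,"dz":0,"ax":0,"ay":0,"az":0},{"hand":0,"dx":0,"dy":0,"dz":-20,"ax":0,"ay":0,"az":0},{"hand":0,"dx":0,"dy":0,"dz":-50,"ax":0,"ay":0,"az":0},{"hand":0,"dx":0,"dy":0,"dz":-30,"ax":0,"ay":0,"az":0}]'; python3 - <<'E'
from h import *
st=robot.observe();print(to_tool(st,[562,-351,21+7]))
E
```

```text
t: 7.85
ee_pos: [432.8, -61.5, 21.7]
tool_rot: [2.977, 1.001, 0.002]
force: [0.5, -0.1, 0.1]
opening: 30.9
finger_force: 0.1
t: 8.48
ee_pos: [432.7, -61.4, 123.2]
tool_rot: [2.975, 1.002, 0.004]
force: [0.1, -0.1, -1.2]
opening: 16.1
finger_force: 20.0
[-72.3 308.5  96. ]
```

```bash
python3 -m handwheel '[{"hand":0,"dx":-12,"dy":51.4,"dz":0,"ax":0,"ay":0,"az":0},{"hand":0,"dx":-12,"dy":51.4,"dz":0,"ax":0,"ay":0,"az":0},{"hand":0,"dx":-12,"dy":51.4,"dz":0,"ax":0,"ay":0,"az":0},{"hand":0,"dx":-12,"dy":51.4,"dz":0,"ax":0,"ay":0,"az":0},{"hand":0,"dx":-12,"dy":51.4,"dz":0,"ax":0,"ay":0,"az":0}]' 20; python3 -m handwheel '[{"hand":0,"dx":-12,"dy":51.4,"dz":0,"ax":0,"ay":0,"az":0},{"hand":0,"dx":0,"dy":0,"dz":40,"ax":0,"ay":0,"az":0},{"hand":0,"dx":0,"dy":0,"dz":40,"ax":0,"ay":0,"az":0},{"hand":0,"dx":0,"dy":0,"dz":12,"ax":0,"ay":0,"az":0},{"hand":0,"dx":0,"dy":0,"dz":2,"ax":0,"ay":0,"az":0}]'
```

```text
t: 9.1
ee_pos: [540.2, -303.8, 121.3]
tool_rot: [2.977, 1.002, 0.001]
force: [1.1, -0.1, -0.6]
opening: 15.9
finger_force: 20.0
t: 9.72
ee_pos: [561.3, -350.2, 27.1]
tool_rot: [2.977, 1.003, 0.0]
force: [-0.3, -1.1, -0.3]
opening: 15.9
finger_force: 20.0
```

```bash
python3 -m handwheel '[{"hand":0.4,"dx":0,"dy":0,"dz":1,"ax":0,"ay":0,"az":0},{"hand":0.4,"dx":0,"dy":0,"dz":0,"ax":0,"ay":0,"az":0},{"hand":0.4,"dx":0,"dy":0,"dz":-30,"ax":0,"ay":0,"az":0},{"hand":0.5,"dx":0,"dy":0,"dz":-45,"ax":0,"ay":0,"az":0},{"hand":0.5,"dx":-31,"dy":-40,"dz":-35,"ax":0,"ay":0,"az":0}]' 20; python3 -m handwheel '[{"hand":0.5,"dx":-31,"dy":-40,"dz":-5,"ax":0,"ay":0,"az":0},{"hand":0.5,"dx":-31,"dy":-40,"dz":0,"ax":0,"ay":0,"az":0},{"hand":0.5,"dx":-32,"dy":-39,"dz":0,"ax":0,"ay":0,"az":0},{"hand":0.5,"dx":0,"dy":0,"dz":0,"ax":0,"ay":0,"az":0.17},{"hand":0.5,"dx":0,"dy":0,"dz":0,"ax":0,"ay":0,"az":0.17}]';python3 -m handwheel '[{"hand":0.5,"dx":0,"dy":0,"dz":0,"ax":0,"ay":0,"az":0.16},{"hand":0.5,"dx":0,"dy":0,"dz":0,"ax":0,"ay":0,"az":0.16},{"hand":0.5,"dx":0,"dy":0,"dz":0,"ax":0,"ay":0,"az":0.15},{"hand":0.5,"dx":0,"dy":0,"dz":0,"ax":0,"ay":0,"az":0},{"hand":0.5,"dx":0,"dy":0,"dz":0,"ax":0,"ay":0,"az":0}]'
python3 - <<'E'
from h import *
st=robot.observe(); im=optics.get_image("wrist"); cv2.imwrite("pics/w5.png",im[:,:,::-1])
g=fitbar(im,st,"red",[386,-301,-.16]);print(g,yaw(st),to_tool(st,[*g[0][:2],20.5]))
E
```

```text
t: 10.35
ee_pos: [514.7, -338.7, 138.4]
tool_rot: [2.972, 1.003, 0.005]
force: [-0.3, -0.5, 0.7]
opening: 46.1
finger_force: 0.0
t: 10.98
ee_pos: [365.2, -299.6, 142.0]
tool_rot: [3.103, 0.474, 0.002]
force: [0.2, -0.9, -0.7]
opening: 46.3
finger_force: 0.0
t: 11.6
ee_pos: [365.6, -299.4, 141.2]
tool_rot: [3.131, -0.247, 0.001]
force: [1.4, 0.5, 0.7]
opening: 46.3
finger_force: 0.0
(array([ 3.85559e+02, -3.03932e+02, -1.94000e-01]), np.float64(0.084)) -0.15731022735002434 [ 20.4   1.3 120.7]
```

View pics/w5.png

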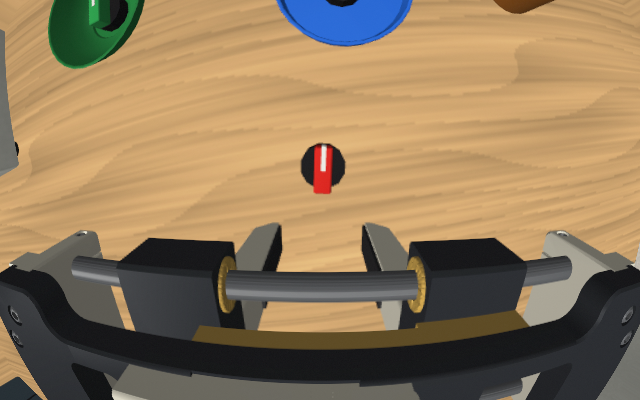

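Both spares are in their places (green inside the bowl top‑left, blue in the lid); red knob at (323,167). Grasping red.

```bash
python3 -m handwheel '[{"hand":0.5,"dx":20.4,"dy":1.3,"dz":40,"ax":0,"ay":0,"az":0.03},{"hand":0.5,"dx":0,"dy":0,"dz":50,"ax":0,"ay":0,"az":0},{"hand":0.5,"dx":0,"dy":0,"dz":30.7,"ax":0,"ay":0,"az":0},{"hand":0.5,"dx":0,"dy":0,"dz":0,"ax":0,"ay":0,"az":0},{"hand":0,"dx":0,"dy":0,"dz":0,"ax":0,"ay":0,"az":0}]' 45; python3 -m handwheel '[{"hand":0,"dx":0,"dy":0,"dz":0,"ax":0,"ay":0,"az":0},{"hand":0,"dx":0,"dy":0,"dz":0,"ax":0,"ay":0,"az":0},{"hand":0,"dx":0,"dy":0,"dz":0,"ax":0,"ay":0,"az":0},{"hand":0,"dx":0,"dy":0,"dz":0,"ax":0,"ay":0,"az":0},{"hand":0,"dx":0,"dy":0,"dz":0,"ax":0,"ay":0,"az":0}]'; python3 -m handwheel '[{"hand":0,"dx":0,"dy":0,"dz":-40,"ax":0,"ay":0,"az":-0.18},{"hand":0,"dx":0,"dy":0,"dz":-60,"ax":0,"ay":0,"az":0},{"hand":0,"dx":0,"dy":0,"dz":-60,"ax":0,"ay":0,"az":0},{"hand":0,"dx":0,"dy":0,"dz":0,"ax":0,"ay":0,"az":0},{"hand":0,"dx":0,"dy":0,"dz":0,"ax":0,"ay":0,"az":0}]'
python3 - <<'E'
from h import *
st=robot.observe();print(st["ee_pos"],yaw(st),to_tool(st,[460,220,st["ee_pos"][2]]))
E
```

```text
t: 12.28
ee_pos: [386.0, -304.5, 21.0]
tool_rot: [3.126, -0.297, 0.002]
force: [0.6, 0.0, 0.4]
opening: 40.4
finger_force: 0.0
t: 12.9
ee_pos: [385.8, -304.3, 20.9]
tool_rot: [3.126, -0.298, 0.002]
force: [-1.0, 1.2, 7.1]
opening: 15.6
finger_force: 45.0
t: 13.52
ee_pos: [385.0, -303.4, 179.5]
tool_rot: [-3.141, 0.016, 0.0]
force: [-0.1, 0.9, -1.1]
opening: 15.8
finger_force: 45.0
[ 384.99489603 -303.35126439  179.53860202] -0.010109589695554911 [ 6.970e+01 -5.241e+02  2.000e-01]
```

```bash
python3 -m handwheel '[{"hand":0,"dx":9.5,"dy":-59,"dz":0,"ax":0,"ay":0,"az":0},{"hand":0,"dx":9.5,"dy":-59,"dz":0,"ax":0,"ay":0,"az":0},{"hand":0,"dx":9.5,"dy":-59,"dz":0,"ax":0,"ay":0,"az":0},{"hand":0,"dx":9.5,"dy":-59,"dz":0,"ax":0,"ay":0,"az":0},{"hand":0,"dx":9.5,"dy":-59,"dz":0,"ax":0,"ay":0,"az":0}]' 45; python3 -m handwheel '[{"hand":0,"dx":9.5,"dy":-59,"dz":0,"ax":0,"ay":0,"az":0},{"hand":0,"dx":9.5,"dy":-59,"dz":0,"ax":0,"ay":0,"az":0},{"hand":0,"dx":9.5,"dy":-59,"dz":0,"ax":0,"ay":0,"az":0},{"hand":0,"dx":9.5,"dy":-59,"dz":0,"ax":0,"ay":0,"az":0},{"hand":0,"dx":0,"dy":0,"dz":0,"ax":0,"ay":0,"az":0}]'; python3 -m handwheel '[{"hand":0,"dx":0,"dy":0,"dz":0,"ax":0,"ay":0,"az":-0.18},{"hand":0,"dx":0,"dy":0,"dz":0,"ax":0,"ay":0,"az":-0.18},{"hand":0,"dx":0,"dy":0,"dz":0,"ax":0,"ay":0,"az":-0.18},{"hand":0,"dx":0,"dy":0,"dz":0,"ax":0,"ay":0,"az":0},{"hand":0,"dx":0,"dy":0,"dz":0,"ax":0,"ay":0,"az":0}]'
python3 - <<'E'
from h import *
st=robot.observe(); im=optics.get_image("wrist")[:,:,::-1]; cv2.imwrite("pics/w6.png",im)
np.savez("w6.npz",p=st["ee_pos"],r=st["tool_rot"])
print(st["ee_pos"],yaw(st),proj([505,247,95],st))
u,v=proj([505,247,95],st)[0].astype(int)
a=cv2.resize(im[v-25:v+25,u-40:u+40],None,fx=6,fy=6,interpolation=cv2.INTER_CUBIC)
b=cv2.resize(im,(480,300))
cv2.imwrite("pics/w6m.png",np.vstack([a,b])); print(u-40,v-25)
E
```

```text
t: 14.15
ee_pos: [434.5, -7.1, 177.9]
tool_rot: [-3.14, 0.017, 0.006]
force: [-0.0, 0.1, 0.2]
opening: 15.7
finger_force: 45.0
t: 14.78
ee_pos: [474.7, 229.7, 177.3]
tool_rot: [3.141, -0.007, -0.007]
force: [-0.0, -0.6, -0.9]
opening: 15.4
finger_force: 45.0
t: 15.4
ee_pos: [475.8, 225.4, 179.0]
tool_rot: [3.034, 0.816, -0.003]
force: [0.8, -1.1, 0.3]
opening: 15.7
finger_force: 45.0
[475.75970262 225.44040289 179.03670429] 0.5254654768042687 [[316.67997036 154.93521632]]
276 129
```

View pics/w6m.png

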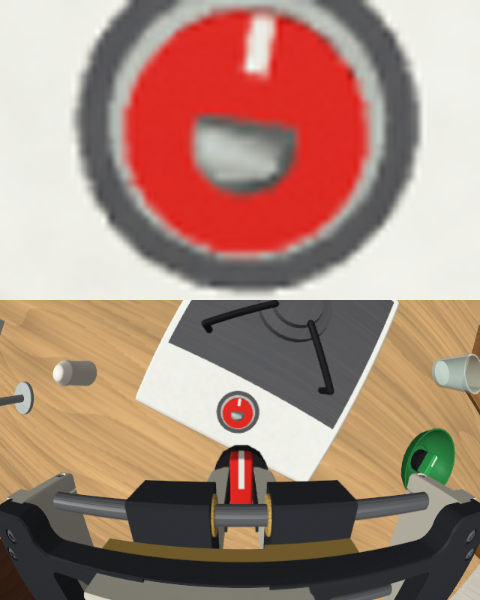

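The stem collar is centred at about (317.2,151) in the full frame, with the tick slightly clockwise (≈0.13 rad). The held knob's bar end is near (320,202).

```bash
python3 - <<'E'
from h import *
d=np.load("w6.npz"); st=dict(ee_pos=d["p"],tool_rot=d["r"])
px=lambda a,b:(276+(a+.5)/6-.5,129+(b+.5)/6-.5)
f=cv2.imread("pics/w6.png").astype(int); m=((f[:,:,2]>120)&(f[:,:,1]<90)&(f[:,:,0]<90)).astype(np.uint8)
w=m[129:179,276:356]; c,_=cv2.findContours(w,0,1); c=max(c,key=cv2.contourArea); e=cv2.fitEllipse(c); print("ellipse",e[0][0]+276,e[0][1]+129,e[1])
s=at("wrist",e[0][0]+276,e[0][1]+129,89,st); 
t1=at("wrist",*px(264,17),89,st);t0=at("wrist",*px(257,74),89,st)
fl=at("wrist",*px(297,130),104,st)-at("wrist",*px(195,117),104,st)
print("stem",s,"tick yaw",np.arctan2(*(t1-t0)[1::-1]),np.arctan2(*((t1+t0)/2-s)[1::-1]),"flat yaw",np.arctan2(fl[1],fl[0])+np.pi/2)
print("tool yaw",yaw(st),to_tool(st,[s[0],s[1],st["ee_pos"][2]]))
Rm=R.from_rotvec(st["tool_rot"])
for P in ([21,-8,-19.3],[21,8,-19.3],[21,0,2.7]): print(P,proj(Rm.apply(P)+st["ee_pos"],st))
mk=m[185:300,290:350]; ys,xs=np.nonzero(mk)
for r in range(14,40,4): x=xs[ys==r]; print(r+185,(x.min()+290,x.max()+290) if len(x) else None)
g=f[180:215,321].tolist(); print([(180+i,v) for i,v in enumerate(g)][10:32])
E
```

```text
ellipse 316.4617042541504 151.35542488098145 (37.553314208984375, 39.318519592285156)
stem [506.8 248.4  89. ] tick yaw 0.41312883227840236 0.35740579395705396 flat yaw 0.3970794452249853
tool yaw 0.5254654768042687 [38.4 -4.3 -0.1]
[21, -8, -19.3] [[305.52239436 211.81474915]]
[21, 8, -19.3] [[337.49137945 211.82821069]]
[21, 0, 2.7] [[321.51380307 199.96919721]]
199 None
203 (np.int64(308), np.int64(317))
207 (np.int64(307), np.int64(332))
211 (np.int64(307), np.int64(333))
215 (np.int64(306), np.int64(336))
219 (np.int64(306), np.int64(336))
223 (np.int64(306), np.int64(336))
[(190, [231, 239, 238]), (191, [231, 239, 238]), (192, [225, 233, 233]), (193, [102, 107, 107]), (194, [42, 42, 43]), (195, [17, 16, 17]), (196, [19, 19, 18]), (197, [19, 18, 19]), (198, [19, 18, 18]), (199, [19, 17, 17]), (200, [62, 63, 63]), (201, [105, 110, 110]), (202, [130, 136, 136]), (203, [130, 136, 137]), (204, [131, 137, 137]), (205, [130, 137, 137]), (206, [131, 137, 137]), (207, [131, 137, 137]), (208, [129, 136, 135]), (209, [131, 137, 137]), (210, [131, 137, 137]), (211, [165, 173, 173])]
```

Knob sits centred in the grip (predicted edges match). Stem at (506.8,248.4), yaw ≈0.39. Align and descend to just above the shaft.

```bash
python3 -m handwheel '[{"hand":0,"dx":0,"dy":0,"dz":0,"ax":0,"ay":0,"az":0.13},{"hand":0,"dx":37.5,"dy":-9.3,"dz":0,"ax":0,"ay":0,"az":0},{"hand":0,"dx":0,"dy":0,"dz":30,"ax":0,"ay":0,"az":0},{"hand":0,"dx":0,"dy":0,"dz":19,"ax":0,"ay":0,"az":0},{"hand":0,"dx":0,"dy":0,"dz":0,"ax":0,"ay":0,"az":0}]' 45; python3 -m handwheel '[{"hand":0,"dx":0,"dy":0,"dz":0,"ax":0,"ay":0,"az":0},{"hand":0,"dx":0,"dy":0,"dz":3,"ax":0,"ay":0,"az":0},{"hand":0,"dx":0,"dy":0,"dz":3,"ax":0,"ay":0,"az":0},{"hand":0,"dx":0,"dy":0,"dz":1,"ax":0,"ay":0,"az":0},{"hand":0,"dx":0,"dy":0,"dz":0,"ax":0,"ay":0,"az":0}]'
python3 - <<'E'
from h import *
st=robot.observe();print(st["ee_pos"],yaw(st),st["force"],st["ft_torque"])
im=optics.get_image("wrist")[:,:,::-1]; cv2.imwrite("pics/w7.png",im)
cv2.imwrite("pics/w7c.png",cv2.resize(im[150:290,240:400],None,fx=4,fy=4))
E
```

```text
t: 16.08
ee_pos: [505.8, 248.9, 129.2]
tool_rot: [3.079, 0.621, -0.006]
force: [-0.1, -0.4, 0.4]
opening: 15.1
finger_force: 45.0
t: 16.7
ee_pos: [507.1, 249.4, 123.9]
tool_rot: [3.079, 0.624, -0.0]
force: [-0.4, 0.6, -0.0]
opening: 15.6
finger_force: 45.0
[507.12545941 249.43770103 123.94589853] 0.39974422292174133 [-0.39860894  0.59527506 -0.00304268] [ 0.01263397 -0.05046619  0.03346431]
```

View pics/w7c.png

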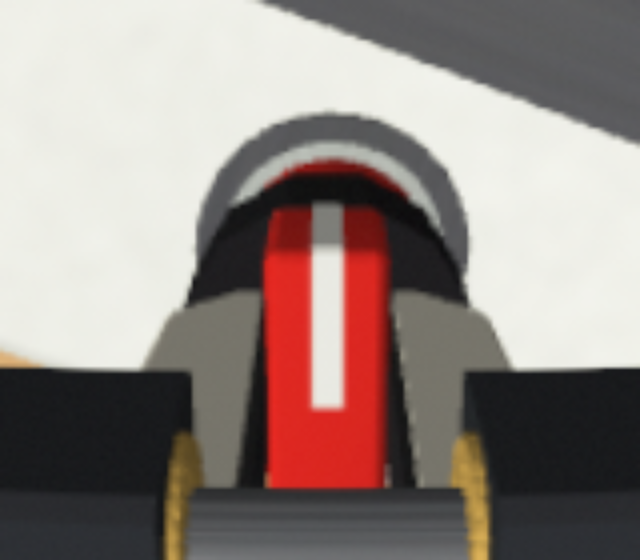

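Knob appears laterally centred over the collar (ring centre ≈332, bar ≈327 in the crop, about 0.5 mm). Descend slowly.

```bash
python3 -m handwheel '[{"hand":0,"dx":0,"dy":0,"dz":1.5,"ax":0,"ay":0,"az":0},{"hand":0,"dx":0,"dy":0,"dz":1.5,"ax":0,"ay":0,"az":0},{"hand":0,"dx":0,"dy":0,"dz":1.5,"ax":0,"ay":0,"az":0},{"hand":0,"dx":0,"dy":0,"dz":0,"ax":0,"ay":0,"az":0},{"hand":0,"dx":0,"dy":0,"dz":0,"ax":0,"ay":0,"az":0}]' 45; python3 -c "
from h import *
st=robot.observe();print(st['ft_torque'])"
```

```text
t: 17.38
ee_pos: [507.2, 249.4, 119.4]
tool_rot: [3.079, 0.624, -0.0]
force: [0.7, -1.0, 0.0]
opening: 15.9
finger_force: 45.0
[-0.10026075 -0.09189272  0.01314054]
```

```bash
python3 -m handwheel '[{"hand":0,"dx":0,"dy":0,"dz":1.5,"ax":0,"ay":0,"az":0},{"hand":0,"dx":0,"dy":0,"dz":1.5,"ax":0,"ay":0,"az":0},{"hand":0,"dx":0,"dy":0,"dz":1.5,"ax":0,"ay":0,"az":0},{"hand":0,"dx":0,"dy":0,"dz":0,"ax":0,"ay":0,"az":0},{"hand":0,"dx":0,"dy":0,"dz":0,"ax":0,"ay":0,"az":0}]' 45; python3 -c "
from h import *
st=robot.observe();print(st['ft_torque'])"
```

```text
t: 18.0
ee_pos: [507.2, 249.4, 114.9]
tool_rot: [3.079, 0.624, -0.0]
force: [1.4, -0.4, -1.9]
opening: 15.8
finger_force: 45.0
[-0.19541138 -0.19694869 -0.0021907 ]
```

```bash
python3 -m handwheel '[{"hand":0,"dx":0,"dy":0,"dz":1.5,"ax":0,"ay":0,"az":0},{"hand":0,"dx":0,"dy":0,"dz":1.5,"ax":0,"ay":0,"az":0},{"hand":0,"dx":0,"dy":0,"dz":1.5,"ax":0,"ay":0,"az":0},{"hand":0,"dx":0,"dy":0,"dz":0,"ax":0,"ay":0,"az":0},{"hand":0,"dx":0,"dy":0,"dz":0,"ax":0,"ay":0,"az":0}]' 45;  python3 -m handwheel '[{"hand":0,"dx":0,"dy":0,"dz":1,"ax":0,"ay":0,"az":0},{"hand":0,"dx":0,"dy":0,"dz":1,"ax":0,"ay":0,"az":0},{"hand":0,"dx":0,"dy":0,"dz":0.5,"ax":0,"ay":0,"az":0},{"hand":0,"dx":0,"dy":0,"dz":0,"ax":0,"ay":0,"az":0},{"hand":0,"dx":0,"dy":0,"dz":0,"ax":0,"ay":0,"az":0}]'
```

```text
t: 18.62
ee_pos: [507.2, 249.4, 110.3]
tool_rot: [3.079, 0.624, -0.0]
force: [1.6, -1.2, -1.8]
opening: 15.2
finger_force: 45.0
t: 19.25
ee_pos: [507.3, 249.4, 108.2]
tool_rot: [3.079, 0.624, 0.001]
force: [-0.8, -2.1, 5.2]
opening: 15.7
finger_force: 45.0
```

Seated at ≈109; now pressing.

```bash
python3 -m handwheel '[{"hand":0,"dx":0,"dy":0,"dz":1.5,"ax":0,"ay":0,"az":0},{"hand":0,"dx":0,"dy":0,"dz":1.5,"ax":0,"ay":0,"az":0},{"hand":0,"dx":0,"dy":0,"dz":1,"ax":0,"ay":0,"az":0},{"hand":0,"dx":0,"dy":0,"dz":0,"ax":0,"ay":0,"az":0},{"hand":0,"dx":0,"dy":0,"dz":0,"ax":0,"ay":0,"az":0}]' 45;  python3 -m handwheel '[{"hand":0,"dx":0,"dy":0,"dz":1,"ax":0,"ay":0,"az":0},{"hand":0,"dx":0,"dy":0,"dz":0.7,"ax":0,"ay":0,"az":0},{"hand":0,"dx":0,"dy":0,"dz":0,"ax":0,"ay":0,"az":0},{"hand":0,"dx":0,"dy":0,"dz":0,"ax":0,"ay":0,"az":0},{"hand":0,"dx":0,"dy":0,"dz":0,"ax":0,"ay":0,"az":0}]'
```

```text
t: 19.88
ee_pos: [507.3, 249.5, 104.4]
tool_rot: [3.079, 0.624, 0.001]
force: [-0.9, -1.8, 8.3]
opening: 15.7
finger_force: 45.0
t: 20.5
ee_pos: [507.3, 249.4, 102.9]
tool_rot: [3.079, 0.624, 0.001]
force: [-1.7, -3.8, 7.6]
opening: 15.8
finger_force: 45.0
```

```bash
python3 - <<'E'
from h import *
F=[]
for i in range(8):
    im=optics.get_image("wrist" if i%2 else "top")[:,:,::-1]; st=robot.observe(); F.append(st["force"])
    if i%2: w=im
print(np.mean(F,0),st["ee_pos"],yaw(st),st["finger_force"])
cv2.imwrite("pics/w8c.png",cv2.resize(w[150:290,240:400],None,fx=4,fy=4))
cv2.imwrite("pics/w8.png",w)
E
```

```text
[-1.4354371  -2.69544221  8.74071407] [507.34308235 249.44224438 102.93228269] 0.3998529658322616 45.00275731086731
```

View pics/w8c.png

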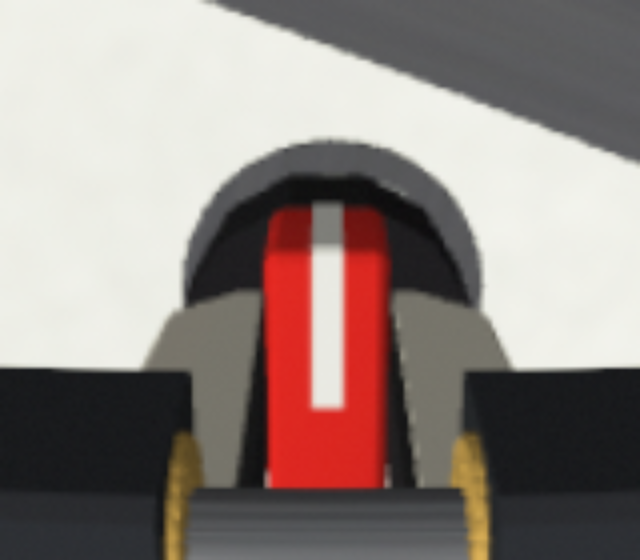

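The knob has not slipped in the grip and the skirt sits inside the ring; about 8.7 N means ≈5 mm pressed. Press 1.3 mm more and settle.

```bash
python3 -m handwheel '[{"hand":0,"dx":0,"dy":0,"dz":0.7,"ax":0,"ay":0,"az":0},{"hand":0,"dx":0,"dy":0,"dz":0.6,"ax":0,"ay":0,"az":0},{"hand":0,"dx":0,"dy":0,"dz":0,"ax":0,"ay":0,"az":0},{"hand":0,"dx":0,"dy":0,"dz":0,"ax":0,"ay":0,"az":0},{"hand":0,"dx":0,"dy":0,"dz":0,"ax":0,"ay":0,"az":0}]' 45; python3 - <<'E'
from h import *
F=[]
for i in range(8): optics.get_image("top"); F.append(robot.observe()["force"])
st=robot.observe(); print(np.mean(F,0),np.std(F,0),st["ee_pos"],yaw(st))
E
```

```text
t: 21.52
ee_pos: [507.3, 249.5, 101.8]
tool_rot: [3.079, 0.624, 0.001]
force: [-1.8, -2.2, 10.5]
opening: 15.6
finger_force: 45.0
[-1.78057587 -2.96358121 10.17412515] [0.32431884 0.24662305 0.39047338] [507.368959   249.4733921  101.85263037] 0.39984878751675096
```

```bash
python3 -c "
from plant import robot
print(robot.hand_in())"
```

```text
the job is handed in; nothing more can be done
None
```

I handed the job in with the green knob in the bowl, the blue knob in the lid, and the red knob home on the stem, held pressed about 6.5 mm (10 N). The hand-in returned no pass or fail result. That press depth is worked out from the measured force, not from a direct stem reading.

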